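# Fetch the check weight from behind the bottles

### The job

Clear the three tall containers from the front row of the tray and stand them all on the rubber mat. Then take the larger steel check weight from the back row and set it down gently, standing in the middle of the balance pan, and only after that put each container back upright on the very mark it came from. Keep every container and the check weight upright throughout, and leave the smaller weight and the tin where they are.

Things in the scene. Friction and masses are not known exactly. Their poses are not given: they have to be found in the camera images.
- tray: Low fixed steel tray with a white floor, 126 (x) x 216 (y) mm: floor 4 mm up, rim 14 mm high, 3 mm thick. Origin: centre of its underside; z up, +x towards the back row, away from the robot (turned up to 0.2 rad). Front row (x -26 mm; y -68, 0, 68 mm): three flat round grey marks, a tall container centred on each. Back row (x 28 mm, same y): two weights and a tin.
- round_bottle: Round amber glass bottle, black screw cap, 130 mm tall, closed: body 48 mm across up to 75 mm, shoulder to 92 mm, neck 26 mm across, cap 30 mm across from 104 to 130 mm. About 0.22 kg. Origin: centre of its underside, z up its axis. Starts on any one of the three front marks of the tray.
- square_bottle: Square white plastic bottle with white round cap, 124 mm tall, closed: body 46 x 46 mm (sides along its x and y) up to 88 mm, then a short cone, cap 32 mm across from 98 to 124 mm. About 0.2 kg. Origin: centre of its underside, z up. Starts on any one of the three front marks.
- jar: Round white plastic jar with a wide grey lid, 118 mm tall, closed: body 52 mm across, lid 56 mm across from 92 to 118 mm. About 0.24 kg. Origin: centre of its underside, z up. Starts on any one of the three front marks.
- big_weight: The larger steel check weight, 0.5 kg: cylinder 40 mm across and 48 mm high with a small knob (22 mm across) on top, 64 mm in all. Origin: centre of its underside, z up. Starts in any one of the three back places of the tray.
- small_weight: The smaller steel check weight, 0.2 kg: cylinder 28 mm across and 34 mm high with a small knob on top, 50 mm in all. Origin: centre of its underside. Starts in one of the three back places; not to be moved.
- tin: Low round aluminium tin without knob, 40 mm across, 27 mm high, light. Origin: centre of its underside. Starts in one of the three back places; not to be moved.
- mat: Flat dark rubber mat fixed on the bench, 280 (its x) x 140 (its y) mm, 4 mm thick: the side area. Origin: centre of its underside; z up. To the left or the right of the tray.
- balance: Laboratory balance, fixed: white case 205 x 175 mm, top 52 mm above the bench, with a round flat steel pan 110 mm across whose top is 62 mm above the bench (rigid). Origin: on the bench directly under the centre of the pan; z up; the dark display lies on the -x side. On the other side of the tray from the mat.

How it is judged:
On the way, in this order (a step that is already met when the one before it is completed fails the run):
1. all three containers stand upright on the mat, the larger weight not yet moved (x of round_bottle in the frame of mat between -0.14 and 0.14 m and y of round_bottle in the frame of mat between -0.07 and 0.07 m and z of each of round_bottle, square_bottle, jar in the frame of mat below 0.01 m and angle between each of round_bottle, square_bottle, jar's own z axis and vertical below 0.1 rad and linear speed of each of round_bottle, square_bottle, jar below 0.03 m/s and x of square_bottle in the frame of mat between -0.14 and 0.14 m and y of square_bottle in the frame of mat between -0.07 and 0.07 m and x of jar in the frame of mat between -0.14 and 0.14 m and y of jar in the frame of mat between -0.07 and 0.07 m and distance of big_weight from where it was at the start of the episode below 0.015 m), for 0.2 s.
2. the larger weight stands released in the middle of the pan, while the three containers are still on the mat (horizontal distance between big_weight and balance below 0.015 m and z of big_weight in the frame of balance between 0.057 and 0.067 m and contact force between the fingers and big_weight below 0.2 N and linear speed of big_weight below 0.02 m/s and angle between each of big_weight, round_bottle, square_bottle, jar's own z axis and vertical below 0.1 rad and x of round_bottle in the frame of mat between -0.14 and 0.14 m and y of round_bottle in the frame of mat between -0.07 and 0.07 m and z of each of round_bottle, square_bottle, jar in the frame of mat below 0.01 m and linear speed of each of round_bottle, square_bottle, jar below 0.03 m/s and x of square_bottle in the frame of mat between -0.14 and 0.14 m and y of square_bottle in the frame of mat between -0.07 and 0.07 m and x of jar in the frame of mat between -0.14 and 0.14 m and y of jar in the frame of mat between -0.07 and 0.07 m), for 0.2 s.
At the end, for the whole second after the job is handed in: The larger weight stands released and at rest on the balance pan, within 15 mm of its centre; each of the three containers stands upright, released and at rest, within 12 mm of where it stood at the start; the smaller weight and the tin are within 20 mm of where they stood (horizontal distance between big_weight and balance below 0.015 m and z of big_weight in the frame of balance between 0.057 and 0.067 m and contact force between the fingers and big_weight below 0.2 N and linear speed of each of big_weight, round_bottle, square_bottle, jar below 0.02 m/s and angle between each of big_weight, round_bottle, square_bottle, jar's own z axis and vertical below 0.1 rad and distance of each of round_bottle, square_bottle, jar from where it was at the start of the episode below 0.012 m and contact force between the fingers and round_bottle below 0.2 N and contact force between the fingers and square_bottle below 0.2 N and contact force between the fingers and jar below 0.2 N and distance of each of small_weight, tin from where it was at the start of the episode below 0.02 m); the robot touches nothing.
It fails at once if a container or the larger weight is tipped by more than 0.5 rad (angle between any of round_bottle, square_bottle, jar, big_weight's own z axis and vertical above 0.5 rad).
It fails at once if the smaller weight or the tin is moved by more than 20 mm (distance of any of small_weight, tin from where it was at the start of the episode above 0.02 m).
It fails at once if the weight is banged or pressed onto the balance with more than 60 N (contact force between big_weight and balance above 60 N).
It also fails if it takes over 147 s, if anything falls off the work surface, if the arm or the gripper's body presses on something with over 40 N, if the wrist force passes 120 N, or if a joint passes its speed limit or range.

### The arm

A 6-joint arm with a two-finger parallel gripper is mounted at the origin on the work surface. World frame = base frame: x ahead of the robot, y to its left, z up, the work surface at z = 0. Lengths are in m, angles in rad, forces in N, time in s.
With the tool pointing down it reaches from about 0.3 to 0.75 m from the base axis. Payload 8.5 kg.
Tool frame: the origin (TCP) lies at the centre of the arm's flange, where the gripper is bolted on; the fingertips stand 173 mm ahead of it and the grasp point (between the pads) lies 155 mm ahead of it; z points along the fingers, y is the line along which they close (so a half turn about z gives the same grasp; the last joint's range is limited). The gripper opens to 85 mm and grips with 20 to 120 N. Pads are 22 mm wide; open, the fingers measure 114 mm over their backs; the gripper's body (76 mm by 85 mm) begins 54 mm behind the grasp point. The pads swing forward as they close: fully open they stand 13 mm farther back than shut.
Start: joints at [0.925, 0.381, 1.297, -0, 1.464, -0.215], TCP at [0.23, 0.5, 0.405] pointing down, gripper open.
Joint ranges: [-3.11, 3.11], [-0.89, 2.33], [0.22, 2.48], [-1.42, 4.56], [0.17, 2.85], [-2.88, 2.88]. Speed limits (rad/s): [2.39, 2.39, 3.14, 3.14, 3.14, 3.14].

### API

Orientations are given as a unit quaternion [x, y, z, w].
In Python, from cell import env, get_image, calibration gives the robot as it stands. The module is installed in compiled form; this text tells all that it offers.
- The arm moves only by the shell command python3 -m creep 'ROWS' [FORCE]. ROWS is a JSON list of rows, 1 to 5 of them, each an object with the fields rx, ry, rz (a rotation vector in units of 0.2 rad), dx, dy, dz (the shift in units of 25 mm), aperture (the finger opening in m); a field left out counts as zero (the opening has to be given); each row shifts and turns the commanded pose from where the row before left it, along the tool's axes as they then stand; what a row does not reach is not made up. A row lasts 1/10 s, in which the tool goes at most 0.05 m and 0.15 rad, less where a joint would pass 70% of its speed; a pose out of reach is approached as far as the arm can. The fingers move at their own pace and stop on an object; FORCE is the grip in N (left out, the last holds). Time passes only in rows, so rows that do not move let the fingers close. It prints the time, the measured TCP pose, the force, the opening and the grip force at its end. Input that does not fit is refused with a message, and nothing moves.
- env.observe(): the state, without advancing time (a new reading comes with each control period).
- get_image(name): name is "scene" or "top" or "wrist"; returns the picture (384x512x3 uint8, blue, green, red); there is no depth.
- calibration(name): a dict with "fx", "fy", "cx", "cy" (pixels), "xyz" and "attitude" of the camera in the world. Camera axes: x right, y down, z forward; pixel columns grow to the right and rows downward; lengths in m; the calibration is good to about 2 mm. The wrist camera is an equidistant fisheye: a pixel r from the principal point sees the ray r / f radians off the axis. A picture is of the moment at which its call begins: read the wrist's pose just before it. calibration takes no time and is no camera call; for the wrist camera it gives the pose at the moment of the call.
- env.job_done(): hands the job in; it is judged then, once.
The state is a dict: "time": time; "joint_pos": joint angles; "qvel": joint speeds; "tau": joint torques, N m; "position": TCP position; "eef_rot": TCP orientation; "force": force on the tool from outside, world axes, zero at the start; "wrist_torque": the same for the moment, N m; "finger_gap": finger opening in m; "gripper_force": force on a finger pad.
Only numpy, scipy, OpenCV 4.12 (cv2) and the standard library are available. Lean on these libraries where they do the work, as an engineer would, in place of code of your own. Each camera call takes 0.05 s, during which the arm holds its last target. There are 200 camera calls.

## Working session

There is one attempt and no reset: what is moved stays moved. The work goes in short steps, Python scripts to look and compute and a shell command to move; the robot and the scene stay as the last step left them, time stands still between calls to the robot, and variables do not carry over. Pictures are saved under pics/ and viewed, at most 14 in all, crops included, and the job is handed in when it is done.

```bash
mkdir -p pics; python3 - <<'E'
from cell import env,get_image,calibration
import cv2
for n in("top","scene"):
    cv2.imwrite(f"pics/{n}0.png",get_image(n)); print(n,calibration(n))
o=env.observe();print(o["position"],o["eef_rot"],o["time"],o["finger_gap"])
print(calibration("wrist"))
E
```

```text
top {'fx': 400.53065192642964, 'fy': 400.53065192642964, 'cx': 253.29638892891265, 'cy': 189.42825181433398, 'xyz': array([ 0.43122614, -0.01678861,  0.97154485]), 'attitude': array([ 0.70606154, -0.70344308,  0.05750482, -0.05777661])}
scene {'fx': 425.5527132222926, 'fy': 425.5527132222926, 'cx': 250.53046538569103, 'cy': 187.269248193303, 'xyz': array([ 1.1656506 , -0.39821469,  0.56423312]), 'attitude': array([ 0.78198058,  0.4232831 , -0.21296881, -0.40494701])}
[0.22966065 0.49972044 0.40417492] [ 2.13746583e-01  9.76888934e-01 -5.81375796e-04 -2.64646173e-04] 0.1 0.08582197846294415
{'fx': 297.3186396354542, 'fy': 297.3186396354542, 'cx': 254.26439006393514, 'cy': 191.31200594332356, 'xyz': array([0.15968401, 0.53135054, 0.37280898]), 'attitude': array([0.83199831, 0.53374885, 0.08105065, 0.12775668])}
```

View pics/top0.png

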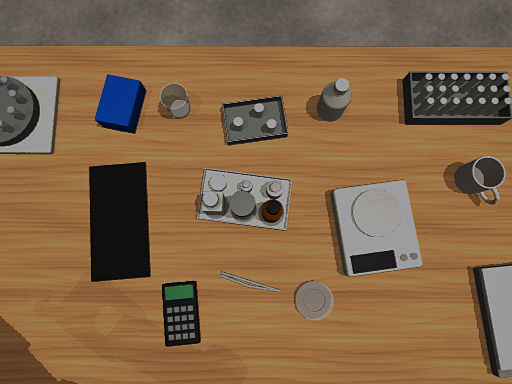

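View pics/scene0.png

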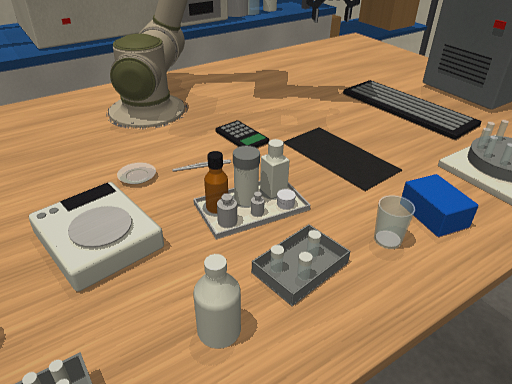

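The top view shows the tray near (245,199): square bottle (211,203), jar (243,206) and round bottle (272,211) in front. Behind them are the tin (217,184), small weight (246,185) and big weight (275,187). The mat is at (120,221) on the left (+y), and the pan is at (376,212).

```bash
cat > h.py <<'E'
import numpy as np,cv2
from scipy.spatial.transform import Rotation as R
from cell import env,get_image,calibration
def ray(n,uv,c=None):
    c=c or calibration(n); u=(uv[0]-c["cx"])/c["fx"]; v=(uv[1]-c["cy"])/c["fy"]
    d=np.array([u,v,1.])
    if n=="wrist":
        r=np.hypot(u,v); d=np.array([u*np.sin(r)/r,v*np.sin(r)/r,np.cos(r)])
    return c["xyz"],R.from_quat(c["attitude"]).apply(d)
def at(n,uv,z,c=None):
    p,d=ray(n,uv,c); return (p+d*(z-p[2])/d[2])[:2].round(4)
def proj(n,P,c=None):
    c=c or calibration(n); q=R.from_quat(c["attitude"]).inv().apply(np.array(P)-c["xyz"])
    if n=="wrist":
        t=np.arctan2(np.hypot(q[0],q[1]),q[2]);s=t/np.hypot(q[0],q[1]);return np.array([c["cx"]+c["fx"]*q[0]*s,c["cy"]+c["fy"]*q[1]*s])
    return np.array([c["cx"]+c["fx"]*q[0]/q[2],c["cy"]+c["fy"]*q[1]/q[2]])
E
python3 - <<'E'
from h import *
i=cv2.imread("pics/top0.png")
c=i[160:240,190:300]; cv2.imwrite("pics/c1.png",cv2.resize(c,None,fx=7,fy=7,interpolation=cv2.INTER_CUBIC))
s=cv2.imread("pics/scene0.png")[135:250,185:320]; cv2.imwrite("pics/c2.png",cv2.resize(s,None,fx=5,fy=5,interpolation=cv2.INTER_CUBIC))
# mat: dark
m=(i.max(2)<40).astype(np.uint8); m[:,:80]=0;m[:,160:]=0;m[:150]=0;m[285:]=0
b=cv2.boxPoints(cv2.minAreaRect(cv2.findNonZero(m)));print("mat",b.tolist(),[at("top",p,.004).tolist() for p in b])
g=cv2.cvtColor(i,cv2.COLOR_BGR2GRAY)
ci=cv2.HoughCircles(cv2.medianBlur(g[180:250,335:415],3),cv2.HOUGH_GRADIENT,1,50,param1=60,param2=10,minRadius=20,maxRadius=28)
print(ci); 
for x,y,r in ci[0]: print(at("top",(x+335,y+180),.062), r*(.9715-.062)/400)
E
```

```text
mat [[86.2764892578125, 164.27442932128906], [144.9134979248047, 161.88108825683594], [149.67941284179688, 278.645751953125], [91.04240417480469, 281.0390625]] [[0.6521, 0.3973], [0.6587, 0.2525], [0.3761, 0.2278], [0.3701, 0.3659]]
[[[41.5 30.5 26.3]]]
[ 0.5333 -0.2974] 0.059799623
```

View pics/c1.png

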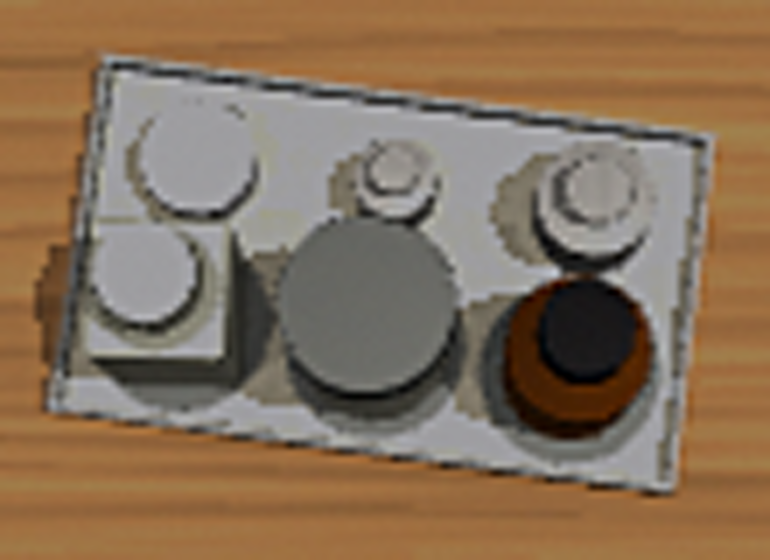

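View pics/c2.png

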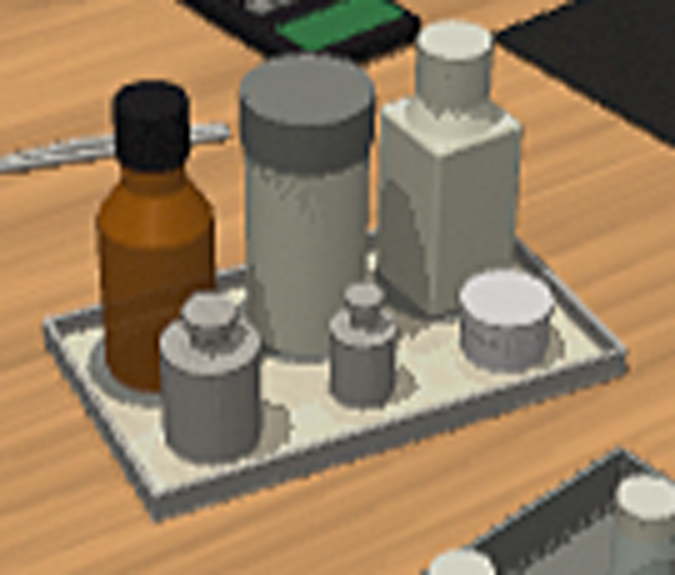

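The crops confirm the layout. In c1 the cap and lid centres are: square (144,280), jar (369,305), round (586,330), big-weight knob (598,187). Tray corners are (105,62), (710,138), (672,490) and (52,408).

```bash
python3 - <<'E'
from h import *
f=lambda x,y:((x+.5)/7+190-.5,(y+.5)/7+160-.5)
C=[(105,62),(710,138),(672,490),(52,408)]
P=np.array([at("top",f(*c),.014) for c in C]);print(P.tolist(),[np.linalg.norm(P[i]-P[i-1]).round(4) for i in range(4)])
L=np.array([[.063,.108],[.063,-.108],[-.063,-.108],[-.063,.108]])
a=P-P.mean(0);b=L-L.mean(0);th=np.arctan2((b[:,0]*a[:,1]-b[:,1]*a[:,0]).sum(),(a*b).sum());t=P.mean(0)
r=np.array([[np.cos(th),-np.sin(th)],[np.sin(th),np.cos(th)]]);print("tray",t,th)
for y in(.068,0,-.068):print("front",(t+r@[-.026,y]).round(4),"back",(t+r@[.028,y]).round(4))
for n,c,z in(("sq",(144,280),.128),("jar",(369,305),.122),("rnd",(586,330),.134),("big",(598,187),.068),("small",(396,171),.054),("tin",(197,157),.031)):print(n,at("top",f(*c),z))
m=np.array([at("top",p,.004) for p in((89,166),(146,162),(150,277),(92,280))]);print("mat",m.tolist(),m.mean(0))
i=cv2.imread("pics/top0.png")[155:285,325:430];cv2.imwrite("pics/c3.png",cv2.resize(i,None,fx=4.5,fy=4.5,interpolation=cv2.INTER_CUBIC))
o=env.observe();q=R.from_quat(o["eef_rot"]);print(q.as_matrix().round(3).tolist())
E
```

```text
[[0.6405, 0.1032], [0.6143, -0.1078], [0.4922, -0.0934], [0.5194, 0.1184]] [np.float64(0.1221), np.float64(0.2126), np.float64(0.1229), np.float64(0.2135)]
tray [0.5666 0.0051] -0.12450030114265818
front [0.5492 0.0758] back [0.6028 0.0691]
front [0.5408 0.0083] back [0.5944 0.0016]
front [ 0.5324 -0.0591] back [ 0.5859 -0.0659]
sq [0.5479 0.0754]
jar [0.5413 0.0072]
rnd [ 0.5324 -0.0584]
big [ 0.5875 -0.0658]
small [5.951e-01 5.000e-04]
tin [0.6038 0.0689]
mat [[0.6477, 0.3903], [0.6584, 0.2498], [0.3799, 0.2272], [0.3725, 0.3638]] [0.514625 0.307775]
[[-0.909, 0.418, -0.001], [0.418, 0.909, -0.001], [0.0, -0.001, -1.0]]
```

View pics/c3.png

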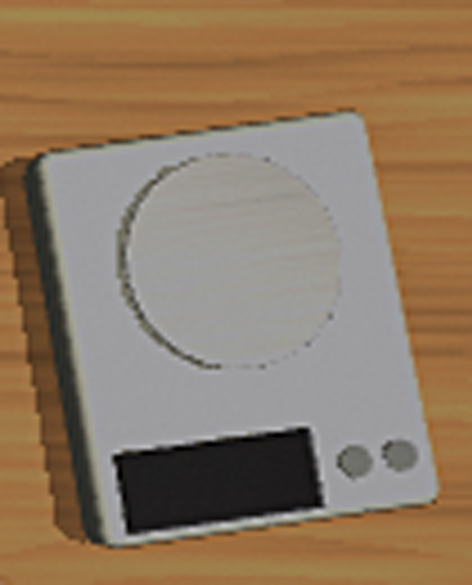

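The pan is centred at c3 (233.5,260.5), image (376.5,212.5), with a radius matching 55 mm. Next I turn the tool so its y axis lies along world x.

Careful with the scale: shifts go in units of 25 mm and turns go in units of 0.2 rad. That gives: 0.1425 rad is 0.7125.

```bash
python3 -m creep '[{"rz":0.7125, "aperture":0.085}, {"rz":0.7125, "aperture":0.085}, {"rz":0.7125, "aperture":0.085}, {"rz":0.7125, "aperture":0.085}, {"rz":0.7125, "aperture":0.085}]' 40
python3 -m creep '[{"rz":0.7125, "aperture":0.085}, {"rz":0.7125, "aperture":0.085}, {"rz":0.7125, "aperture":0.085}, {"dx":-0.8, "dy":0.6, "aperture":0.085}, {"dx":-1.2, "dy":0.8, "aperture":0.085}]'
python3 -m creep '[{"dx":-1.2, "dy":0.8, "aperture":0.085}, {"dx":-1.2, "dy":0.8, "aperture":0.085}, {"dx":-1.2, "dy":0.8, "aperture":0.085}, {"dx":-1.2, "dy":0.8, "aperture":0.085}, {"aperture":0.085}]'
python3 -c "
from h import *
print(at('top',(376.5,212.5),.062));o=env.observe();print(o['position'],R.from_quat(o['eef_rot']).as_matrix().round(4).tolist(),o['joint_pos'].round(2))"
```

```text
time: 0.6
position: [0.2297, 0.4997, 0.4043]
eef_rot: [0.544, 0.839, -0.0, -0.0]
force: [-0.9, -0.1, 0.6]
finger_gap: 0.0851
gripper_force: 0.0
time: 1.1
position: [0.2645, 0.4498, 0.4041]
eef_rot: [0.706, 0.708, -0.0, -0.0]
force: [1.2, -0.8, 0.6]
finger_gap: 0.0848
gripper_force: 0.0
time: 1.6
position: [0.3464, 0.3273, 0.4045]
eef_rot: [0.709, 0.706, -0.0, 0.0]
force: [-0.6, 1.2, -0.1]
finger_gap: 0.0852
gripper_force: 0.0
[ 0.5287 -0.2972]
[0.34641401 0.32733919 0.4044947 ] [[0.0041, 1.0, -0.0001], [1.0, -0.0041, -0.001], [-0.001, -0.0001, -1.0]] [ 0.51  0.25  1.49 -0.    1.4   0.51]
```

```bash
python3 -m creep '[{"dx":-1.44, "dy":1.16, "aperture":0.085}, {"dx":-1.44, "dy":1.16, "aperture":0.085}, {"dx":-1.44, "dy":1.16, "aperture":0.085}, {"dx":-1.44, "dy":1.16, "aperture":0.085}, {"dx":-1.44, "dy":1.16, "aperture":0.085}]' 40
python3 -m creep '[{"dx":-1.44, "dy":1.16, "aperture":0.085}, {"dx":-1.4, "dy":1.16, "aperture":0.085}, {"dz":1.6, "aperture":0.085}, {"dz":1.2, "aperture":0.085}, {"aperture":0.085}]'
python3 - <<'E'
from h import *
o=env.observe();print(o["position"])
i=get_image("wrist");s=get_image("scene");cv2.imwrite("pics/w1.png",np.hstack([i,s[60:444]])[:, :] if 0 else i)
E
```

```text
time: 2.1
position: [0.4904, 0.1486, 0.4046]
eef_rot: [0.707, 0.707, -0.0, -0.0]
force: [0.7, 0.7, 0.2]
finger_gap: 0.0847
gripper_force: 0.0
time: 2.6
position: [0.5472, 0.0789, 0.3309]
eef_rot: [0.707, 0.707, -0.003, -0.003]
force: [-0.6, 0.3, 0.1]
finger_gap: 0.0851
gripper_force: 0.0
[0.54721604 0.0789243  0.33093541]
```

View pics/w1.png

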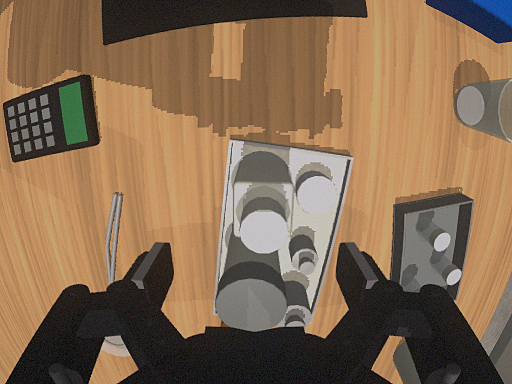

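The wrist view shows the square bottle's cap at (264,232) between the open fingers, with nothing in their way. I will check the settled pose against it.

```bash
python3 - <<'E'
from h import *
c=calibration("wrist")
print(at("wrist",(264,232),.128,c)); print(proj("wrist",[.5486,.0757,.128],c))
o=env.observe();print(o["position"],R.from_quat(o["eef_rot"]).as_matrix().round(4).tolist())
E
```

```text
[0.5538 0.0724]
[256.03917074 227.37393755]
[0.5478679  0.07921741 0.33534721] [[-0.0006, 1.0, -0.0001], [1.0, 0.0006, 0.0001], [0.0001, -0.0001, -1.0]]
```

```bash
python3 - <<'E'
from h import *
c=calibration("wrist");i=get_image("wrist");cv2.imwrite("pics/w2.png",i)
print(env.observe()["position"])
cv2.imwrite("pics/w2c.png",cv2.resize(i[140:330,200:360],None,fx=3,fy=3,interpolation=cv2.INTER_CUBIC))
print(proj("wrist",[.5486,.0757,.128],c),c)
E
```

```text
[0.54790959 0.07924206 0.33624086]
[256.03917074 227.37393755] {'fx': 297.3186396354542, 'fy': 297.3186396354542, 'cx': 254.26439006393514, 'cy': 191.31200594332356, 'xyz': array([0.5473272 , 0.15540121, 0.30398502]), 'attitude': array([9.88472662e-01, 5.47445620e-04, 1.75531704e-04, 1.51398368e-01])}
```

View pics/w2c.png

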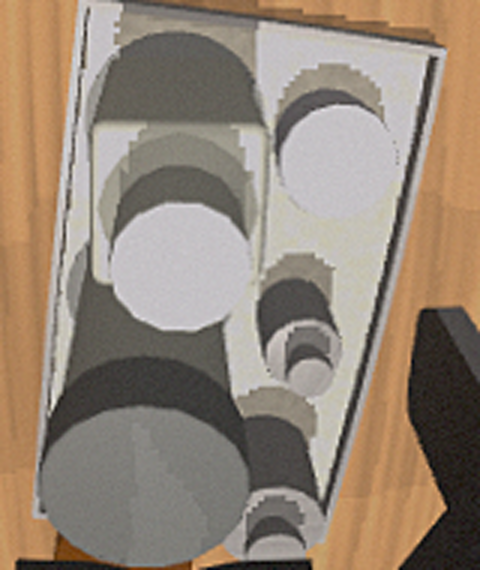

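The cap is centred at (260,229), within 2–3 mm of the prediction. I go down and grip.

Converted, -0.0035 m is -0.14, 0.02 m is 0.8.

```bash
python3 -m creep '[{"dx":-0.14, "dy":0.06, "dz":0.64, "aperture":0.085}, {"dz":0.8, "aperture":0.085}, {"dz":0.8, "aperture":0.085}, {"dz":0.4, "aperture":0.085}, {"aperture":0.085}]' 40
python3 -m creep '[{"aperture":0.085}, {"aperture":0.02}, {"aperture":0.02}, {"aperture":0.02}, {"aperture":0.02}]'
python3 -m creep '[{"aperture":0.02}, {"aperture":0.02}, {"aperture":0.02}, {"aperture":0.02}, {"aperture":0.02}]'
```

```text
time: 3.25
position: [0.5493, 0.0755, 0.269]
eef_rot: [0.707, 0.707, -0.0, -0.0]
force: [0.7, -0.5, 0.0]
finger_gap: 0.085
gripper_force: 0.0
time: 3.75
position: [0.5497, 0.0752, 0.2697]
eef_rot: [0.707, 0.707, 0.001, 0.001]
force: [-0.4, 0.6, -1.7]
finger_gap: 0.0308
gripper_force: 38.9
time: 4.25
position: [0.5496, 0.0752, 0.2695]
eef_rot: [0.707, 0.707, 0.001, 0.001]
force: [3.0, -0.1, 7.1]
finger_gap: 0.0309
gripper_force: 40.3
```

Converted, 0.03 m is 1.2, 0.004 m is 0.16.

```bash
python3 -m creep '[{"dz":-0.4, "aperture":0.02}, {"dz":-0.8, "aperture":0.02}, {"dz":-0.8, "aperture":0.02}, {"dx":0.6, "dy":0.16, "aperture":0.02}, {"dx":1.2, "dy":0.32, "aperture":0.02}]'
python3 -m creep '[{"dx":1.2, "dy":0.32, "aperture":0.02}, {"dx":1.2, "dy":0.32, "aperture":0.02}, {"dx":1.2, "dy":0.32, "aperture":0.02}, {"dx":1.2, "dy":0.32, "aperture":0.02}, {"dx":1.2, "dy":0.32, "aperture":0.02}]'
python3 -m creep '[{"dx":1.2, "dy":0.32, "aperture":0.02}, {"dx":0.6, "dy":0.16, "aperture":0.02}, {"aperture":0.02}, {"aperture":0.02}, {"aperture":0.02}]'
```

```text
time: 4.75
position: [0.5611, 0.1201, 0.3187]
eef_rot: [0.708, 0.706, -0.0, -0.0]
force: [-0.1, 0.9, -1.9]
finger_gap: 0.031
gripper_force: 39.4
time: 5.25
position: [0.6009, 0.2724, 0.3173]
eef_rot: [0.707, 0.707, -0.001, -0.001]
force: [0.2, 0.1, -2.8]
finger_gap: 0.0312
gripper_force: 39.4
time: 5.75
position: [0.613, 0.3147, 0.3183]
eef_rot: [0.707, 0.707, -0.001, -0.0]
force: [-0.4, -1.5, -1.5]
finger_gap: 0.031
gripper_force: 39.5
```

```bash
python3 -m creep '[{"dz":0.6, "aperture":0.02}, {"dz":0.6, "aperture":0.02}, {"dz":0.4, "aperture":0.02}, {"dz":0.24, "aperture":0.02}, {"aperture":0.02}]'
python3 -m creep '[{"dz":0.04, "aperture":0.02}, {"dz":0.04, "aperture":0.02}, {"aperture":0.02}, {"aperture":0.02}]'
```

```text
time: 6.25
position: [0.6132, 0.3149, 0.2721]
eef_rot: [0.707, 0.707, -0.001, -0.0]
force: [-0.2, 0.0, -3.3]
finger_gap: 0.031
gripper_force: 39.5
time: 6.65
position: [0.6132, 0.3152, 0.271]
eef_rot: [0.707, 0.707, 0.0, 0.0]
force: [0.5, -1.0, -2.0]
finger_gap: 0.031
gripper_force: 39.5
```

Converted, 0.001 m is 0.04, 0.0005 m is 0.02.

```bash
python3 -m creep '[{"dz":0.04, "aperture":0.02}, {"dz":0.02, "aperture":0.02}, {"aperture":0.02}, {"aperture":0.02}]'
python3 -c "
from cell import env
print([env.observe()['force'].round(1).tolist() for _ in range(2)], env.observe()['position'])"
```

```text
time: 7.05
position: [0.6132, 0.3152, 0.2695]
eef_rot: [0.707, 0.707, 0.0, 0.0]
force: [-0.4, 0.3, 0.1]
finger_gap: 0.0311
gripper_force: 39.8
[[-0.4, 0.3, 0.1], [-0.4, 0.3, 0.1]] [0.6131891  0.3152424  0.26950403]
```

Converted, -0.01 m is -0.4.

```bash
python3 -m creep '[{"aperture":0.085}, {"aperture":0.085}, {"aperture":0.085}, {"aperture":0.085}, {"dz":-0.4, "aperture":0.085}]'
python3 -m creep '[{"dz":-0.6, "aperture":0.085}, {"dz":-1, "aperture":0.085}, {"dz":-1, "aperture":0.085}, {"dx":-0.6, "dy":-0.16, "aperture":0.085}, {"dx":-1.2, "dy":-0.28, "aperture":0.085}]'
python3 -m creep '[{"dx":-1.2, "dy":-0.28, "aperture":0.085}, {"dx":-1.2, "dy":-0.28, "aperture":0.085}, {"dx":-1.2, "dy":-0.28, "aperture":0.085}, {"dx":-1.2, "dy":-0.28, "aperture":0.085}, {"dx":-1.2, "dy":-0.28, "aperture":0.085}]'
python3 -m creep '[{"dx":-1.2, "dy":-0.28, "aperture":0.085}, {"dx":-1.2, "dy":-0.28, "aperture":0.085}, {"dx":-1.2, "dy":-0.28, "aperture":0.085}, {"dx":-0.8, "dy":-0.2, "aperture":0.085}, {"aperture":0.085}]'
python3 -m creep '[{"aperture":0.085}, {"aperture":0.085}]'
python3 - <<'E'
from h import *
c=calibration("wrist");i=get_image("wrist");print(env.observe()["position"])
s=get_image("scene")
p=proj("wrist",[.541,.0078,.122],c);print(p)
a=cv2.resize(i[110:330,150:380],None,fx=1.7,fy=1.7);b=s[60:380,150:540]
b=cv2.resize(b,(int(b.shape[1]*a.shape[0]/b.shape[0]),a.shape[0]));cv2.imwrite("pics/w3.png",np.hstack([a,b]))
E
```

```text
time: 7.55
position: [0.613, 0.3152, 0.2782]
eef_rot: [0.707, 0.707, -0.001, -0.001]
force: [0.5, -0.0, -0.5]
finger_gap: 0.0853
gripper_force: 0.0
time: 8.05
position: [0.6018, 0.271, 0.3457]
eef_rot: [0.706, 0.708, 0.001, 0.001]
force: [-0.4, -1.4, -0.5]
finger_gap: 0.0848
gripper_force: 0.0
time: 8.55
position: [0.5667, 0.1191, 0.3452]
eef_rot: [0.707, 0.707, 0.0, 0.0]
force: [0.3, -0.5, 0.2]
finger_gap: 0.085
gripper_force: 0.0
time: 9.05
position: [0.5409, 0.0083, 0.3451]
eef_rot: [0.708, 0.706, 0.0, 0.001]
force: [0.2, -0.4, 0.4]
finger_gap: 0.0848
gripper_force: 0.0
time: 9.25
position: [0.5413, 0.011, 0.3445]
eef_rot: [0.707, 0.707, 0.0, 0.0]
force: [0.4, 0.6, 0.4]
finger_gap: 0.0849
gripper_force: 0.0
[0.5413123  0.01108664 0.34444933]
[254.24437516 217.95022879]
```

View pics/w3.png

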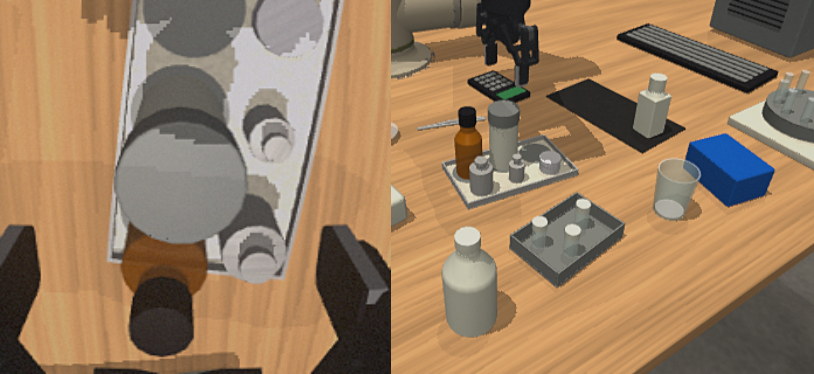

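The square bottle stands upright on the mat. The jar lid is at about (256.5,217.6) against a predicted (254,218), so I go down on the jar.

Converted, 0.025 m is 1, 0.02 m is 0.8.

```bash
python3 -m creep '[{"dx":-0.12, "dy":0.02, "dz":0.8, "aperture":0.085}, {"dz":1, "aperture":0.085}, {"dz":1, "aperture":0.085}, {"dz":0.64, "aperture":0.085}, {"aperture":0.085}]'
python3 -m creep '[{"aperture":0.04}, {"aperture":0.04}, {"aperture":0.04}, {"aperture":0.04}, {"aperture":0.04}]'
python3 -m creep '[{"aperture":0.04}, {"aperture":0.04}]'
```

```text
time: 9.85
position: [0.5415, 0.0079, 0.2564]
eef_rot: [0.707, 0.707, -0.001, -0.002]
force: [0.3, 1.0, 0.0]
finger_gap: 0.0849
gripper_force: 0.0
time: 10.35
position: [0.5419, 0.0073, 0.2595]
eef_rot: [0.707, 0.707, 0.001, 0.001]
force: [-0.9, 0.6, 6.7]
finger_gap: 0.0553
gripper_force: 42.3
time: 10.55
position: [0.5419, 0.0073, 0.2595]
eef_rot: [0.707, 0.707, 0.001, 0.001]
force: [-0.4, 0.6, 5.7]
finger_gap: 0.0551
gripper_force: 42.3
```

Converted, 0.03 m is 1.2, -0.02 m is -0.8.

```bash
python3 -m creep '[{"dz":-0.4, "aperture":0.04}, {"dz":-0.8, "aperture":0.04}, {"dz":-0.8, "aperture":0.04}, {"dx":0.6, "dy":-0.04, "aperture":0.04}, {"dx":1.2, "dy":-0.12, "aperture":0.04}]'
python3 -m creep '[{"dx":1.2, "dy":-0.12, "aperture":0.04}, {"dx":1.2, "dy":-0.12, "aperture":0.04}, {"dx":1.2, "dy":-0.12, "aperture":0.04}, {"dx":1.2, "dy":-0.12, "aperture":0.04}, {"dx":1.2, "dy":-0.12, "aperture":0.04}]'
python3 -m creep '[{"dx":1.2, "dy":-0.12, "aperture":0.04}, {"dx":1.2, "dy":-0.12, "aperture":0.04}, {"dx":1.2, "dy":-0.12, "aperture":0.04}, {"dx":0.6, "dy":-0.04, "aperture":0.04}, {"aperture":0.04}]'
python3 -m creep '[{"dz":0.6, "aperture":0.04}, {"dz":0.6, "aperture":0.04}, {"dz":0.4, "aperture":0.04}, {"dz":0.2, "aperture":0.04}, {"aperture":0.04}]'
python3 -m creep '[{"dz":0.04, "aperture":0.04}, {"dz":0.04, "aperture":0.04}, {"aperture":0.04}, {"aperture":0.04}]'
```

```text
time: 11.05
position: [0.5376, 0.0521, 0.3085]
eef_rot: [0.708, 0.706, 0.0, 0.0]
force: [-0.0, -0.2, -3.0]
finger_gap: 0.0552
gripper_force: 42.9
time: 11.55
position: [0.5218, 0.2042, 0.3077]
eef_rot: [0.707, 0.707, -0.0, -0.0]
force: [-0.1, 0.6, -1.4]
finger_gap: 0.0552
gripper_force: 42.9
time: 12.05
position: [0.5118, 0.3091, 0.3076]
eef_rot: [0.706, 0.708, -0.0, -0.0]
force: [0.5, -0.4, -2.4]
finger_gap: 0.055
gripper_force: 42.9
time: 12.55
position: [0.5128, 0.3068, 0.2627]
eef_rot: [0.707, 0.707, -0.001, -0.0]
force: [-0.5, 0.7, -1.6]
finger_gap: 0.055
gripper_force: 42.9
time: 12.95
position: [0.5127, 0.3073, 0.2615]
eef_rot: [0.707, 0.707, 0.0, 0.0]
force: [-0.7, 0.9, -1.7]
finger_gap: 0.0554
gripper_force: 42.9
```

Converted, 0.001 m is 0.04.

```bash
python3 -m creep '[{"dz":0.04, "aperture":0.04}, {"dz":0.04, "aperture":0.04}, {"aperture":0.04}, {"aperture":0.04}]'
python3 -m creep '[{"aperture":0.085}, {"aperture":0.085}, {"aperture":0.085}, {"aperture":0.085}, {"dz":-0.4, "aperture":0.085}]'
python3 -m creep '[{"dz":-1, "aperture":0.085}, {"dz":-1, "aperture":0.085}, {"dz":-1, "aperture":0.085}, {"dx":-0.8, "aperture":0.085}, {"dx":-1.2, "dy":0.08, "aperture":0.085}]'
python3 -m creep '[{"dx":-1.4, "dy":0.08, "aperture":0.085}, {"dx":-1.4, "dy":0.08, "aperture":0.085}, {"dx":-1.4, "dy":0.08, "aperture":0.085}, {"dx":-1.4, "dy":0.08, "aperture":0.085}, {"dx":-1.4, "dy":0.08, "aperture":0.085}]'
python3 -m creep '[{"dx":-1.4, "dy":0.08, "aperture":0.085}, {"dx":-1.4, "dy":0.08, "aperture":0.085}, {"dx":-1.4, "dy":0.08, "aperture":0.085}, {"dx":-1, "dy":0.08, "aperture":0.085}, {"dx":-0.4, "aperture":0.085}]'
python3 -m creep '[{"aperture":0.085}, {"aperture":0.085}]'
```

```text
time: 13.35
position: [0.5127, 0.3073, 0.2595]
eef_rot: [0.707, 0.707, 0.0, 0.0]
force: [-0.9, 0.6, 2.5]
finger_gap: 0.055
gripper_force: 43.0
time: 13.85
position: [0.5125, 0.3071, 0.2684]
eef_rot: [0.707, 0.707, -0.001, -0.001]
force: [-0.9, 0.4, -0.7]
finger_gap: 0.0853
gripper_force: 0.0
time: 14.35
position: [0.5142, 0.2576, 0.3458]
eef_rot: [0.706, 0.708, 0.001, 0.001]
force: [-0.4, 0.1, -0.1]
finger_gap: 0.0846
gripper_force: 0.0
time: 14.85
position: [0.5245, 0.0809, 0.3451]
eef_rot: [0.707, 0.707, 0.0, 0.0]
force: [0.0, -1.0, -0.5]
finger_gap: 0.0848
gripper_force: 0.0
time: 15.35
position: [0.5327, -0.0597, 0.3449]
eef_rot: [0.708, 0.706, 0.0, 0.001]
force: [-0.3, 0.7, 0.5]
finger_gap: 0.0853
gripper_force: 0.0
time: 15.55
position: [0.5325, -0.0569, 0.3444]
eef_rot: [0.707, 0.707, 0.0, -0.0]
force: [0.1, 0.0, 0.0]
finger_gap: 0.0852
gripper_force: 0.0
```

```bash
python3 - <<'E'
from h import *
c=calibration("wrist");i=get_image("wrist");print(env.observe()["position"])
s=get_image("scene")
p=proj("wrist",[.5326,-.0586,.134],c);print(p)
a=cv2.resize(i[110:330,150:380],None,fx=1.7,fy=1.7);b=s[60:380,150:540]
b=cv2.resize(b,(int(b.shape[1]*a.shape[0]/b.shape[0]),a.shape[0]));cv2.imwrite("pics/w4.png",np.hstack([a,b]))
E
```

```text
[ 0.53254871 -0.05662371  0.34442056]
[254.97023613 222.99513059]
```

View pics/w4.png

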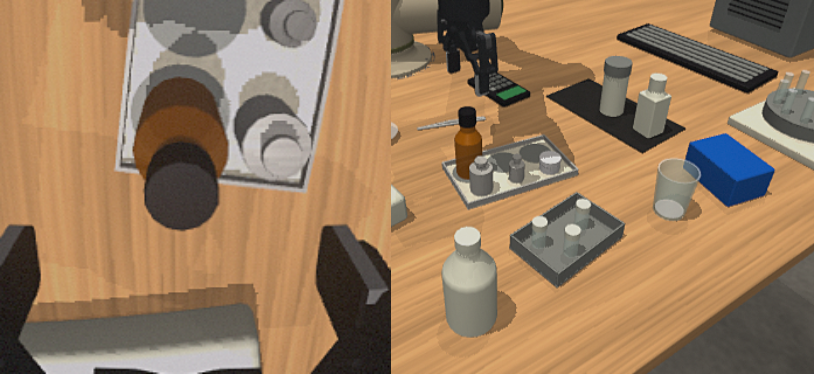

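Jar and square bottle both stand on the mat. The round cap is at (257,223) against a predicted (255,223), so I go down on it.

Converted, -0.002 m is -0.08, 0.025 m is 1.

```bash
python3 -m creep '[{"dx":-0.08, "dy":0.02, "dz":0.8, "aperture":0.085}, {"dz":1, "aperture":0.085}, {"dz":0.8, "aperture":0.085}, {"dz":0.2, "aperture":0.085}, {"aperture":0.085}]'
python3 -m creep '[{"aperture":0.02}, {"aperture":0.02}, {"aperture":0.02}, {"aperture":0.02}, {"aperture":0.02}]'
python3 -m creep '[{"aperture":0.02}, {"aperture":0.02}]'
```

```text
time: 16.15
position: [0.5332, -0.0591, 0.2741]
eef_rot: [0.707, 0.707, -0.0, -0.0]
force: [0.4, -0.2, 0.5]
finger_gap: 0.0851
gripper_force: 0.0
time: 16.65
position: [0.5333, -0.0598, 0.2749]
eef_rot: [0.707, 0.707, 0.0, 0.001]
force: [0.3, 1.1, 4.4]
finger_gap: 0.0292
gripper_force: 39.4
time: 16.85
position: [0.5333, -0.0598, 0.2748]
eef_rot: [0.707, 0.707, 0.0, 0.001]
force: [0.6, 0.3, 6.6]
finger_gap: 0.0293
gripper_force: 39.6
```

```bash
python3 -m creep '[{"dz":-0.4, "aperture":0.02}, {"dz":-0.8, "aperture":0.02}, {"dz":-0.8, "aperture":0.02}, {"dx":0.6, "dy":-0.2, "aperture":0.02}, {"dx":1.2, "dy":-0.4, "aperture":0.02}]'
python3 -m creep '[{"dx":1.2, "dy":-0.4, "aperture":0.02}, {"dx":1.2, "dy":-0.4, "aperture":0.02}, {"dx":1.2, "dy":-0.4, "aperture":0.02}, {"dx":1.2, "dy":-0.4, "aperture":0.02}, {"dx":1.2, "dy":-0.4, "aperture":0.02}]'
python3 -m creep '[{"dx":1.2, "dy":-0.4, "aperture":0.02}, {"dx":1.2, "dy":-0.4, "aperture":0.02}, {"dx":1.2, "dy":-0.4, "aperture":0.02}, {"dx":1.2, "dy":-0.4, "aperture":0.02}, {"dx":1.2, "dy":-0.4, "aperture":0.02}]'
python3 -m creep '[{"dx":0.6, "dy":-0.2, "aperture":0.02}, {"aperture":0.02}, {"dz":0.6, "aperture":0.02}, {"dz":0.6, "aperture":0.02}, {"dz":0.4, "aperture":0.02}]'
python3 -m creep '[{"dz":0.2, "aperture":0.02}, {"aperture":0.02}, {"dz":0.04, "aperture":0.02}, {"dz":0.04, "aperture":0.02}, {"aperture":0.02}]'
```

```text
time: 17.35
position: [0.5179, -0.0148, 0.3239]
eef_rot: [0.708, 0.706, -0.0, 0.0]
force: [0.8, 0.8, -2.7]
finger_gap: 0.0287
gripper_force: 40.0
time: 17.85
position: [0.4667, 0.137, 0.3233]
eef_rot: [0.707, 0.707, -0.001, -0.001]
force: [0.1, 0.3, -3.1]
finger_gap: 0.0288
gripper_force: 40.0
time: 18.35
position: [0.4165, 0.2868, 0.3233]
eef_rot: [0.707, 0.707, -0.001, -0.001]
force: [0.7, -0.8, -2.0]
finger_gap: 0.0288
gripper_force: 40.0
time: 18.85
position: [0.4127, 0.2997, 0.2828]
eef_rot: [0.707, 0.707, -0.001, -0.0]
force: [-0.2, 1.0, -2.5]
finger_gap: 0.0291
gripper_force: 40.0
time: 19.35
position: [0.4132, 0.3002, 0.2775]
eef_rot: [0.707, 0.707, 0.0, 0.0]
force: [-0.9, -0.2, -2.5]
finger_gap: 0.0289
gripper_force: 39.9
```

Converted, 0.001 m is 0.04, 0.0005 m is 0.02.

```bash
python3 -m creep '[{"dz":0.04, "aperture":0.02}, {"dz":0.04, "aperture":0.02}, {"dz":0.02, "aperture":0.02}, {"aperture":0.02}, {"aperture":0.02}]'
python3 -m creep '[{"aperture":0.085}, {"aperture":0.085}, {"aperture":0.085}, {"aperture":0.085}, {"dz":-0.4, "aperture":0.085}]'
python3 -m creep '[{"dz":-1, "aperture":0.085}, {"dz":-1, "aperture":0.085}, {"dz":-0.4, "aperture":0.085}, {"dx":-0.6, "dy":0.28, "aperture":0.085}, {"dx":-1.2, "dy":0.56, "aperture":0.085}]'
python3 -m creep '[{"dx":-1.2, "dy":0.56, "aperture":0.085}, {"dx":-1.2, "dy":0.56, "aperture":0.085}, {"dx":-1.2, "dy":0.56, "aperture":0.085}, {"dx":-1.2, "dy":0.56, "aperture":0.085}, {"dx":-1.2, "dy":0.56, "aperture":0.085}]'
python3 -m creep '[{"dx":-1.2, "dy":0.56, "aperture":0.085}, {"dx":-1.2, "dy":0.56, "aperture":0.085}, {"dx":-1.2, "dy":0.56, "aperture":0.085}, {"dx":-1.2, "dy":0.56, "aperture":0.085}, {"dx":-1.2, "dy":0.56, "aperture":0.085}]'
python3 -m creep '[{"dx":-0.8, "dy":0.48, "aperture":0.085}, {"aperture":0.085}, {"aperture":0.085}, {"aperture":0.085}]'
python3 - <<'E'
from h import *
c=calibration("wrist");i=get_image("wrist");o=env.observe();print(o["position"],R.from_quat(o["eef_rot"]).as_matrix().round(4).tolist())
s=get_image("scene")
p=proj("wrist",[.5868,-.0659,.068],c);print(p)
a=cv2.resize(i[110:330,150:380],None,fx=1.7,fy=1.7);b=s[60:380,150:540]
b=cv2.resize(b,(int(b.shape[1]*a.shape[0]/b.shape[0]),a.shape[0]));cv2.imwrite("pics/w5.png",np.hstack([a,b]))
E
```

```text
time: 19.85
position: [0.4132, 0.3003, 0.2749]
eef_rot: [0.707, 0.707, 0.0, 0.0]
force: [-1.0, 0.5, -0.3]
finger_gap: 0.0289
gripper_force: 40.2
time: 20.35
position: [0.413, 0.3001, 0.2842]
eef_rot: [0.707, 0.707, -0.001, -0.0]
force: [-0.4, 0.8, 0.6]
finger_gap: 0.0849
gripper_force: 0.0
time: 20.85
position: [0.4336, 0.2557, 0.345]
eef_rot: [0.706, 0.708, 0.0, -0.0]
force: [0.7, -0.2, 0.5]
finger_gap: 0.085
gripper_force: 0.0
time: 21.35
position: [0.5045, 0.1039, 0.3446]
eef_rot: [0.707, 0.707, -0.0, -0.0]
force: [-0.4, 1.5, -0.0]
finger_gap: 0.085
gripper_force: 0.0
time: 21.85
position: [0.5745, -0.0461, 0.3445]
eef_rot: [0.707, 0.707, -0.0, -0.0]
force: [-0.5, 0.6, -0.1]
finger_gap: 0.0853
gripper_force: 0.0
time: 22.25
position: [0.5858, -0.0639, 0.3447]
eef_rot: [0.707, 0.707, -0.0, -0.0]
force: [0.2, 0.2, -0.1]
finger_gap: 0.085
gripper_force: 0.0
[ 0.5857854  -0.06379671  0.34478941] [[-0.0011, 1.0, -0.0003], [1.0, 0.0011, 0.0002], [0.0002, -0.0003, -1.0]]
[256.09371743 192.75938535]
```

View pics/w5.png

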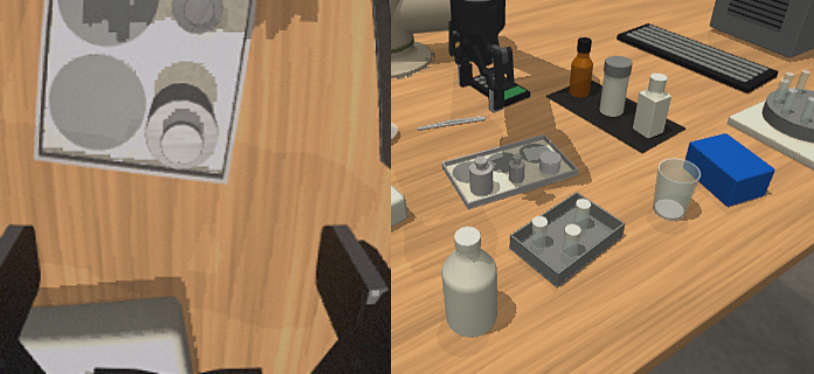

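All three containers stand on the mat. The knob is at (257.6,193) against a predicted (256,193); I also check the round mark at (207,170) while going down on the weight.

```bash
python3 -c "
from h import *
print(at('wrist',(207,170),.004))"
python3 -m creep '[{"dx":-0.08, "dy":0.08, "dz":0.6, "aperture":0.085}, {"dz":1.2, "aperture":0.085}, {"dz":1.2, "aperture":0.085}, {"dz":1.2, "aperture":0.085}, {"dz":1, "aperture":0.085}]'
python3 -m creep '[{"dz":0.6, "aperture":0.085}, {"dz":0.16, "aperture":0.085}, {"aperture":0.085}, {"aperture":0.085}]'
python3 -m creep '[{"aperture":0.03}, {"aperture":0.03}, {"aperture":0.03}, {"aperture":0.03}, {"aperture":0.03}]' 60
python3 -m creep '[{"aperture":0.03}, {"aperture":0.03}]'
```

```text
[ 0.5345 -0.0607]
time: 22.85
position: [0.5878, -0.066, 0.2135]
eef_rot: [0.707, 0.707, -0.0, -0.0]
force: [1.5, -0.2, -0.2]
finger_gap: 0.0854
gripper_force: 0.0
time: 23.25
position: [0.5884, -0.0666, 0.1968]
eef_rot: [0.707, 0.707, 0.0, 0.001]
force: [0.0, -0.3, 0.6]
finger_gap: 0.0851
gripper_force: 0.0
time: 23.75
position: [0.5881, -0.0668, 0.1964]
eef_rot: [0.707, 0.707, 0.0, 0.0]
force: [-1.3, 0.6, 5.5]
finger_gap: 0.038
gripper_force: 60.6
time: 23.95
position: [0.5881, -0.0668, 0.1964]
eef_rot: [0.707, 0.707, 0.0, 0.0]
force: [-1.1, 0.1, 5.0]
finger_gap: 0.0383
gripper_force: 60.6
```

Converted, -0.03 m is -1.2, -0.02 m is -0.8.

```bash
python3 -m creep '[{"dz":-0.4, "aperture":0.03}, {"dz":-0.8, "aperture":0.03}, {"dz":-1.2, "aperture":0.03}, {"dz":-1.2, "aperture":0.03}, {"dx":-0.6, "dy":-0.16, "aperture":0.03}]'
python3 -m creep '[{"dx":-1.2, "dy":-0.3, "aperture":0.03}, {"dx":-1.2, "dy":-0.3, "aperture":0.03}, {"dx":-1.2, "dy":-0.3, "aperture":0.03}, {"dx":-1.2, "dy":-0.3, "aperture":0.03}, {"dx":-1.2, "dy":-0.3, "aperture":0.03}]'
python3 -m creep '[{"dx":-1.2, "dy":-0.3, "aperture":0.03}, {"dx":-0.8, "dy":-0.2, "aperture":0.03}, {"dx":-0.6, "dy":-0.2, "aperture":0.03}, {"aperture":0.03}, {"aperture":0.03}]'
python3 - <<'E'
from h import *
i=get_image("scene");c=calibration("scene");o=env.observe();print(o["position"],o["force"].round(1))
t=get_image("top")
print(proj("scene",[.5295,-.2972,.062],c)-[0,150])
a=i[150:310,10:180]; b=t[155:285,325:430]
a=cv2.resize(a,None,fx=2.3,fy=2.3,interpolation=cv2.INTER_CUBIC);b=cv2.resize(b,(int(105*a.shape[0]/130),a.shape[0]))
cv2.imwrite("pics/p6.png",np.hstack([a,b]))
E
```

```text
time: 24.45
position: [0.5847, -0.081, 0.2897]
eef_rot: [0.706, 0.708, 0.002, 0.003]
force: [0.8, 0.6, -5.1]
finger_gap: 0.0382
gripper_force: 61.5
time: 24.95
position: [0.5456, -0.2335, 0.2842]
eef_rot: [0.707, 0.707, -0.0, -0.001]
force: [0.9, 0.5, -4.9]
finger_gap: 0.0383
gripper_force: 61.4
time: 25.45
position: [0.5289, -0.2967, 0.285]
eef_rot: [0.707, 0.707, 0.0, -0.001]
force: [-0.5, -0.2, -5.4]
finger_gap: 0.0381
gripper_force: 61.3
[ 0.52913327 -0.29621041  0.28523085] [-0.2 -0.3 -5.1]
[100.26042616  73.594132  ]
```

View pics/p6.png

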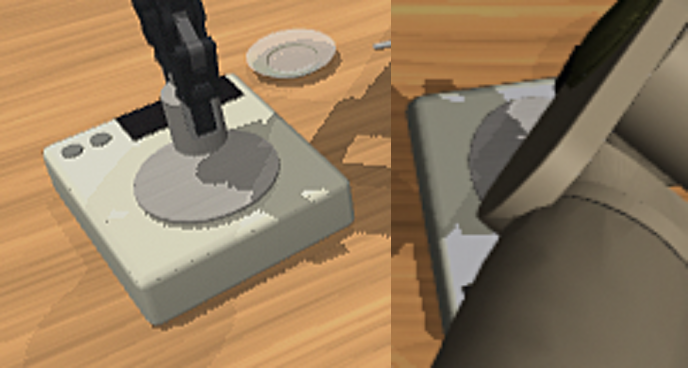

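The pan centre in the scene view matches the prediction within 1 px, and the weight hangs above it. I lower gently.

Converted, 0.01 m is 0.4, 0.008 m is 0.32.

```bash
python3 -m creep '[{"dx":-0.04, "dz":0.32, "aperture":0.03}, {"dz":0.4, "aperture":0.03}, {"dz":0.24, "aperture":0.03}, {"dz":0.12, "aperture":0.03}, {"aperture":0.03}]'
python3 -m creep '[{"dz":0.04, "aperture":0.03}, {"dz":0.04, "aperture":0.03}, {"aperture":0.03}, {"aperture":0.03}]'
python3 -m creep '[{"dz":0.04, "aperture":0.03}, {"aperture":0.03}, {"aperture":0.03}]'
```

```text
time: 26.05
position: [0.5292, -0.2977, 0.2581]
eef_rot: [0.707, 0.707, -0.0, -0.001]
force: [0.3, 0.6, -5.3]
finger_gap: 0.038
gripper_force: 61.3
time: 26.45
position: [0.5292, -0.2978, 0.2569]
eef_rot: [0.707, 0.707, -0.0, 0.0]
force: [-0.3, -0.5, -5.3]
finger_gap: 0.0382
gripper_force: 61.3
time: 26.75
position: [0.5292, -0.2978, 0.2557]
eef_rot: [0.707, 0.707, -0.0, -0.0]
force: [-0.1, -0.3, -5.7]
finger_gap: 0.0382
gripper_force: 61.3
```

Converted, 0.001 m is 0.04.

```bash
python3 -m creep '[{"dz":0.04, "aperture":0.03}, {"aperture":0.03}, {"aperture":0.03}]'
python3 -m creep '[{"dz":0.02, "aperture":0.03}, {"aperture":0.03}, {"aperture":0.03}]'
```

```text
time: 27.05
position: [0.5292, -0.2978, 0.2547]
eef_rot: [0.707, 0.707, -0.0, -0.0]
force: [0.1, -0.4, -4.7]
finger_gap: 0.0388
gripper_force: 61.3
time: 27.35
position: [0.5292, -0.2977, 0.2545]
eef_rot: [0.707, 0.707, -0.0, 0.0]
force: [-0.5, 1.4, -1.6]
finger_gap: 0.0385
gripper_force: 61.7
```

Careful with the scale: shifts go in units of 25 mm and turns go in units of 0.2 rad. That gives: 0.04 m is 1.6, -0.03 m is -1.2.

```bash
python3 -m creep '[{"aperture":0.085}, {"aperture":0.085}, {"aperture":0.085}, {"aperture":0.085}, {"aperture":0.085}]' 40
python3 -m creep '[{"dz":-0.4, "aperture":0.085}, {"dz":-1, "aperture":0.085}, {"dz":-1, "aperture":0.085}, {"dz":-1.2, "aperture":0.085}, {"dx":0.8, "dy":-0.16, "aperture":0.085}]'
python3 -m creep '[{"dx":1.6, "dy":-0.32, "aperture":0.085}, {"dx":1.6, "dy":-0.32, "aperture":0.085}, {"dx":1.6, "dy":-0.32, "aperture":0.085}, {"dx":1.6, "dy":-0.32, "aperture":0.085}, {"dx":1.6, "dy":-0.32, "aperture":0.085}]'
python3 -m creep '[{"dx":1.6, "dy":-0.32, "aperture":0.085}, {"dx":1.6, "dy":-0.32, "aperture":0.085}, {"dx":1.6, "dy":-0.32, "aperture":0.085}, {"dx":1.6, "dy":-0.32, "aperture":0.085}, {"dx":1.6, "dy":-0.32, "aperture":0.085}]'
python3 -m creep '[{"dx":1.6, "dy":-0.32, "aperture":0.085}, {"dx":1.6, "dy":-0.32, "aperture":0.085}, {"dx":1.6, "dy":-0.32, "aperture":0.085}, {"dx":1.2, "dy":-0.24, "aperture":0.085}, {"aperture":0.085}]'
python3 - <<'E'
from h import *
i=get_image("scene");t=get_image("top");print(env.observe()["position"])
print((proj("top",[.5292,-.2978,.126])-[325,155])*2.77)
a=cv2.resize(i[60:320,10:440],None,fx=1.2,fy=1.2);b=t[155:285,325:430]
b=cv2.resize(b,(int(105*a.shape[0]/130),a.shape[0]));cv2.imwrite("pics/p7.png",np.hstack([a,b]))
print(b.shape, (proj("top",[.5292,-.2978,.126])-[325,155])*a.shape[0]/130,(proj("top",[.5287,-.2972,.062])-[325,155])*a.shape[0]/130)
E
```

```text
time: 27.85
position: [0.5292, -0.2978, 0.2543]
eef_rot: [0.707, 0.707, 0.0, 0.0]
force: [0.1, -0.2, 0.0]
finger_gap: 0.085
gripper_force: 0.0
time: 28.35
position: [0.5254, -0.2791, 0.3489]
eef_rot: [0.708, 0.707, 0.0, 0.005]
force: [-0.3, -0.3, -0.0]
finger_gap: 0.0849
gripper_force: 0.0
time: 28.85
position: [0.4845, -0.0763, 0.3451]
eef_rot: [0.707, 0.707, 0.0, 0.001]
force: [0.3, 0.4, 0.3]
finger_gap: 0.0852
gripper_force: 0.0
time: 29.35
position: [0.4445, 0.1238, 0.3451]
eef_rot: [0.707, 0.707, 0.001, 0.0]
force: [0.8, -0.5, 0.0]
finger_gap: 0.0851
gripper_force: 0.0
time: 29.85
position: [0.4141, 0.2749, 0.345]
eef_rot: [0.706, 0.709, 0.001, 0.0]
force: [0.3, -0.3, -0.5]
finger_gap: 0.0847
gripper_force: 0.0
[0.41493904 0.272498   0.34469399]
[168.72159927 149.85875827]
(312, 252, 3) [146.18477915 129.84152341] [123.57330404 138.04550855]
```

View pics/p7.png

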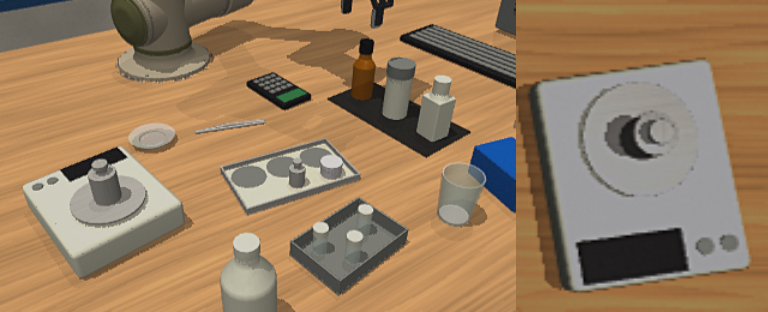

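The weight stands in the middle of the pan, with its knob at (658,130) and the pan centre at (638,138), which fits the parallax. I now fetch the round bottle.

Converted, 0.025 m is 1, 0.02 m is 0.8.

```bash
python3 -m creep '[{"dx":0.56, "dy":-0.04, "aperture":0.085}, {"dx":0.56, "dy":-0.02, "dz":0.6, "aperture":0.085}, {"dz":1, "aperture":0.085}, {"dz":0.8, "aperture":0.085}, {"dz":0.4, "aperture":0.085}]'
python3 -m creep '[{"aperture":0.085}, {"aperture":0.085}]'
```

```text
time: 30.45
position: [0.4138, 0.2999, 0.2729]
eef_rot: [0.708, 0.707, -0.001, -0.0]
force: [0.4, -0.1, 0.3]
finger_gap: 0.0847
gripper_force: 0.0
time: 30.65
position: [0.4141, 0.3002, 0.275]
eef_rot: [0.707, 0.707, 0.0, 0.0]
force: [0.6, -0.4, 0.7]
finger_gap: 0.0848
gripper_force: 0.0
```

```bash
python3 -m creep '[{"dy":-0.04, "aperture":0.085}, {"aperture":0.02}, {"aperture":0.02}, {"aperture":0.02}, {"aperture":0.02}]' 40
python3 -m creep '[{"aperture":0.02}, {"dz":-0.4, "aperture":0.02}, {"dz":-0.8, "aperture":0.02}, {"dz":-0.8, "aperture":0.02}, {"dx":-0.6, "dy":0.2, "aperture":0.02}]'
python3 -m creep '[{"dx":-1.2, "dy":0.4, "aperture":0.02}, {"dx":-1.2, "dy":0.4, "aperture":0.02}, {"dx":-1.2, "dy":0.4, "aperture":0.02}, {"dx":-1.2, "dy":0.4, "aperture":0.02}, {"dx":-1.2, "dy":0.4, "aperture":0.02}]'
python3 -m creep '[{"dx":-1.2, "dy":0.4, "aperture":0.02}, {"dx":-1.2, "dy":0.4, "aperture":0.02}, {"dx":-1.2, "dy":0.4, "aperture":0.02}, {"dx":-1.2, "dy":0.4, "aperture":0.02}, {"dx":-1.2, "dy":0.4, "aperture":0.02}]'
python3 -m creep '[{"dx":-1.2, "dy":0.4, "aperture":0.02}, {"dx":-0.6, "dy":0.2, "aperture":0.02}, {"aperture":0.02}, {"aperture":0.02}, {"aperture":0.02}]'
```

```text
time: 31.15
position: [0.4127, 0.3003, 0.2745]
eef_rot: [0.707, 0.707, 0.0, 0.0]
force: [0.9, -0.1, 4.1]
finger_gap: 0.0288
gripper_force: 39.3
time: 31.65
position: [0.4175, 0.2861, 0.3269]
eef_rot: [0.706, 0.708, 0.002, 0.001]
force: [-0.1, -0.9, -3.1]
finger_gap: 0.0292
gripper_force: 39.9
time: 32.15
position: [0.4678, 0.134, 0.3246]
eef_rot: [0.707, 0.707, -0.0, -0.0]
force: [0.4, 1.1, -3.8]
finger_gap: 0.0291
gripper_force: 39.9
time: 32.65
position: [0.5178, -0.016, 0.3245]
eef_rot: [0.707, 0.707, -0.0, -0.0]
force: [0.3, 0.4, -2.0]
finger_gap: 0.0289
gripper_force: 39.9
time: 33.15
position: [0.5323, -0.0586, 0.3243]
eef_rot: [0.707, 0.708, -0.0, -0.0]
force: [-0.2, 0.2, -2.9]
finger_gap: 0.0291
gripper_force: 39.9
```

```bash
python3 -m creep '[{"dx":-0.04, "dy":0.04, "dz":0.6, "aperture":0.02}, {"dz":0.6, "aperture":0.02}, {"dz":0.48, "aperture":0.02}, {"dz":0.2, "aperture":0.02}, {"aperture":0.02}]'
python3 -m creep '[{"dz":0.04, "aperture":0.02}, {"dz":0.04, "aperture":0.02}, {"aperture":0.02}, {"aperture":0.02}]'
```

```text
time: 33.65
position: [0.5336, -0.0604, 0.2768]
eef_rot: [0.707, 0.707, -0.0, -0.001]
force: [0.2, 0.9, -2.0]
finger_gap: 0.0288
gripper_force: 39.9
time: 34.05
position: [0.5337, -0.0608, 0.2755]
eef_rot: [0.707, 0.707, 0.0, 0.0]
force: [0.5, 0.6, -2.6]
finger_gap: 0.0287
gripper_force: 39.9
```

```bash
python3 -m creep '[{"dz":0.04, "aperture":0.02}, {"aperture":0.02}, {"aperture":0.02}]'
python3 -m creep '[{"aperture":0.085}, {"aperture":0.085}, {"aperture":0.085}, {"aperture":0.085}, {"dz":-0.4, "aperture":0.085}]'
python3 -m creep '[{"dz":-1, "aperture":0.085}, {"dz":-1, "aperture":0.085}, {"dz":-0.4, "aperture":0.085}, {"dx":0.6, "dy":-0.04, "aperture":0.085}, {"dx":1.2, "dy":-0.08, "aperture":0.085}]'
python3 -m creep '[{"dx":1.4, "dy":-0.08, "aperture":0.085}, {"dx":1.4, "dy":-0.08, "aperture":0.085}, {"dx":1.4, "dy":-0.08, "aperture":0.085}, {"dx":1.4, "dy":-0.08, "aperture":0.085}, {"dx":1.4, "dy":-0.08, "aperture":0.085}]'
python3 -m creep '[{"dx":1.4, "dy":-0.08, "aperture":0.085}, {"dx":1.4, "dy":-0.08, "aperture":0.085}, {"dx":1.4, "dy":-0.08, "aperture":0.085}, {"dx":1.2, "dy":-0.08, "aperture":0.085}, {"dx":0.6, "aperture":0.085}]'
python3 -m creep '[{"aperture":0.085}, {"aperture":0.085}, {"aperture":0.085}]'
```

```text
time: 34.35
position: [0.5338, -0.0608, 0.2745]
eef_rot: [0.707, 0.707, 0.0, 0.0]
force: [-0.0, 0.2, 0.7]
finger_gap: 0.0293
gripper_force: 40.1
time: 34.85
position: [0.5335, -0.0607, 0.2836]
eef_rot: [0.707, 0.707, -0.001, -0.001]
force: [-0.2, -0.0, 0.2]
finger_gap: 0.0853
gripper_force: 0.0
time: 35.35
position: [0.5305, -0.0157, 0.3435]
eef_rot: [0.708, 0.706, -0.0, -0.0]
force: [1.0, 0.9, -0.3]
finger_gap: 0.0851
gripper_force: 0.0
time: 35.85
position: [0.5198, 0.1615, 0.343]
eef_rot: [0.707, 0.707, -0.001, -0.001]
force: [0.6, -0.7, -0.2]
finger_gap: 0.0849
gripper_force: 0.0
time: 36.35
position: [0.5114, 0.312, 0.3428]
eef_rot: [0.706, 0.708, -0.001, -0.001]
force: [0.5, 0.6, -0.6]
finger_gap: 0.0851
gripper_force: 0.0
time: 36.65
position: [0.5129, 0.3082, 0.344]
eef_rot: [0.708, 0.707, -0.0, -0.0]
force: [0.0, -0.2, 0.5]
finger_gap: 0.0852
gripper_force: 0.0
```

Converted, -0.001 m is -0.04, 0.025 m is 1.

```bash
python3 -m creep '[{"dx":-0.04, "dz":0.8, "aperture":0.085}, {"dz":1, "aperture":0.085}, {"dz":1, "aperture":0.085}, {"dz":0.58, "aperture":0.085}, {"aperture":0.085}]' 40
python3 -m creep '[{"aperture":0.085}, {"aperture":0.04}, {"aperture":0.04}, {"aperture":0.04}, {"aperture":0.04}]'
python3 -m creep '[{"aperture":0.04}, {"dz":-0.4, "aperture":0.04}, {"dz":-0.8, "aperture":0.04}, {"dz":-0.8, "aperture":0.04}, {"dx":-0.6, "dy":0.06, "aperture":0.04}]'
python3 -m creep '[{"dx":-1.2, "dy":0.12, "aperture":0.04}, {"dx":-1.2, "dy":0.12, "aperture":0.04}, {"dx":-1.2, "dy":0.12, "aperture":0.04}, {"dx":-1.2, "dy":0.12, "aperture":0.04}, {"dx":-1.2, "dy":0.12, "aperture":0.04}]'
python3 -m creep '[{"dx":-1.2, "dy":0.12, "aperture":0.04}, {"dx":-1.2, "dy":0.12, "aperture":0.04}, {"dx":-1.2, "dy":0.12, "aperture":0.04}, {"dx":-1.2, "dy":0.12, "aperture":0.04}, {"dx":-0.6, "dy":0.06, "aperture":0.04}]'
python3 -m creep '[{"aperture":0.04}, {"aperture":0.04}, {"aperture":0.04}]'
```

```text
time: 37.15
position: [0.5127, 0.307, 0.2579]
eef_rot: [0.708, 0.707, -0.002, -0.001]
force: [0.5, 0.4, 0.4]
finger_gap: 0.085
gripper_force: 0.0
time: 37.65
position: [0.5128, 0.3082, 0.2609]
eef_rot: [0.707, 0.707, 0.001, 0.001]
force: [-0.4, -1.3, 6.6]
finger_gap: 0.0551
gripper_force: 42.3
time: 38.15
position: [0.5141, 0.294, 0.3125]
eef_rot: [0.706, 0.708, 0.003, 0.001]
force: [0.5, 1.1, -2.4]
finger_gap: 0.0552
gripper_force: 42.8
time: 38.65
position: [0.5288, 0.1412, 0.309]
eef_rot: [0.707, 0.707, -0.001, -0.0]
force: [0.3, 0.1, -1.6]
finger_gap: 0.0549
gripper_force: 42.8
time: 39.15
position: [0.5424, 0.0056, 0.3091]
eef_rot: [0.708, 0.706, -0.001, -0.0]
force: [0.6, 0.6, -1.6]
finger_gap: 0.055
gripper_force: 42.8
time: 39.45
position: [0.5424, 0.0091, 0.3096]
eef_rot: [0.707, 0.707, -0.0, -0.0]
force: [-0.6, 0.1, -1.9]
finger_gap: 0.0552
gripper_force: 42.8
```

Converted, -0.001 m is -0.04, 0.015 m is 0.6.

```bash
python3 -m creep '[{"dx":-0.04, "dy":-0.02, "dz":0.6, "aperture":0.04}, {"dz":0.6, "aperture":0.04}, {"dz":0.48, "aperture":0.04}, {"dz":0.16, "aperture":0.04}, {"aperture":0.04}]'
python3 -m creep '[{"dz":0.04, "aperture":0.04}, {"dz":0.04, "aperture":0.04}, {"aperture":0.04}, {"aperture":0.04}]'
```

```text
time: 39.95
position: [0.5422, 0.0076, 0.2633]
eef_rot: [0.707, 0.707, -0.0, -0.0]
force: [0.5, -0.2, -1.5]
finger_gap: 0.0551
gripper_force: 42.8
time: 40.35
position: [0.5422, 0.0072, 0.262]
eef_rot: [0.707, 0.707, 0.0, 0.0]
force: [-0.5, -0.9, -2.0]
finger_gap: 0.0551
gripper_force: 42.8
```

Converted, 0.001 m is 0.04, 0.0005 m is 0.02.

```bash
python3 -m creep '[{"dz":0.04, "aperture":0.04}, {"dz":0.02, "aperture":0.04}, {"aperture":0.04}, {"aperture":0.04}]'
python3 -m creep '[{"aperture":0.085}, {"aperture":0.085}, {"aperture":0.085}, {"aperture":0.085}, {"dz":-0.4, "aperture":0.085}]'
python3 -m creep '[{"dz":-1, "aperture":0.085}, {"dz":-1, "aperture":0.085}, {"dz":-1, "aperture":0.085}, {"dx":0.6, "dy":0.12, "aperture":0.085}, {"dx":1.2, "dy":0.28, "aperture":0.085}]'
python3 -m creep '[{"dx":1.2, "dy":0.28, "aperture":0.085}, {"dx":1.2, "dy":0.28, "aperture":0.085}, {"dx":1.2, "dy":0.28, "aperture":0.085}, {"dx":1.2, "dy":0.28, "aperture":0.085}, {"dx":1.2, "dy":0.28, "aperture":0.085}]'
python3 -m creep '[{"dx":1.2, "dy":0.28, "aperture":0.085}, {"dx":1.2, "dy":0.28, "aperture":0.085}, {"dx":1.2, "dy":0.28, "aperture":0.085}, {"dx":0.6, "dy":0.16, "aperture":0.085}, {"dx":0.32, "dy":0.04, "aperture":0.085}]'
python3 -m creep '[{"aperture":0.085}, {"aperture":0.085}, {"aperture":0.085}]'
```

```text
time: 40.75
position: [0.5422, 0.0072, 0.2609]
eef_rot: [0.707, 0.707, 0.0, 0.0]
force: [-1.8, -0.8, 5.6]
finger_gap: 0.0553
gripper_force: 43.5
time: 41.25
position: [0.542, 0.0073, 0.2696]
eef_rot: [0.707, 0.707, -0.001, -0.001]
force: [-0.2, 0.8, -0.8]
finger_gap: 0.0848
gripper_force: 0.0
time: 41.75
position: [0.5521, 0.0519, 0.3462]
eef_rot: [0.708, 0.706, 0.0, 0.001]
force: [1.0, 0.2, -0.7]
finger_gap: 0.0849
gripper_force: 0.0
time: 42.25
position: [0.5871, 0.2041, 0.3449]
eef_rot: [0.707, 0.707, -0.0, -0.0]
force: [0.3, 0.1, 0.5]
finger_gap: 0.0852
gripper_force: 0.0
time: 42.75
position: [0.6129, 0.3172, 0.3445]
eef_rot: [0.707, 0.708, -0.0, -0.0]
force: [0.8, -0.4, 0.2]
finger_gap: 0.085
gripper_force: 0.0
time: 43.05
position: [0.6132, 0.3144, 0.3454]
eef_rot: [0.707, 0.707, -0.0, 0.0]
force: [-0.3, -0.7, 0.2]
finger_gap: 0.0852
gripper_force: 0.0
```

```bash
python3 -m creep '[{"dx":0.04, "dz":0.8, "aperture":0.085}, {"dz":1, "aperture":0.085}, {"dz":0.8, "aperture":0.085}, {"dz":0.42, "aperture":0.085}, {"aperture":0.085}]' 40
python3 -m creep '[{"aperture":0.085}, {"aperture":0.02}, {"aperture":0.02}, {"aperture":0.02}, {"aperture":0.02}]'
python3 -m creep '[{"aperture":0.02}, {"dz":-0.4, "aperture":0.02}, {"dz":-0.8, "aperture":0.02}, {"dz":-0.8, "aperture":0.02}, {"dx":-0.6, "dy":-0.16, "aperture":0.02}]'
python3 -m creep '[{"dx":-1.2, "dy":-0.32, "aperture":0.02}, {"dx":-1.2, "dy":-0.32, "aperture":0.02}, {"dx":-1.2, "dy":-0.32, "aperture":0.02}, {"dx":-1.2, "dy":-0.32, "aperture":0.02}, {"dx":-1.2, "dy":-0.32, "aperture":0.02}]'
python3 -m creep '[{"dx":-1.2, "dy":-0.32, "aperture":0.02}, {"dx":-1.2, "dy":-0.32, "aperture":0.02}, {"dx":-0.6, "dy":-0.16, "aperture":0.02}, {"aperture":0.02}, {"aperture":0.02}]'
```

```text
time: 43.55
position: [0.6132, 0.3157, 0.2686]
eef_rot: [0.707, 0.707, -0.001, -0.001]
force: [0.4, 0.5, -0.7]
finger_gap: 0.0848
gripper_force: 0.0
time: 44.05
position: [0.6132, 0.3163, 0.2703]
eef_rot: [0.707, 0.707, 0.0, 0.0]
force: [-0.6, -0.5, 0.0]
finger_gap: 0.0314
gripper_force: 38.3
time: 44.55
position: [0.6092, 0.3023, 0.3229]
eef_rot: [0.707, 0.708, 0.003, 0.001]
force: [0.6, -0.4, -3.1]
finger_gap: 0.031
gripper_force: 38.9
time: 45.05
position: [0.5686, 0.1501, 0.32]
eef_rot: [0.707, 0.707, -0.0, -0.0]
force: [0.9, 0.5, -2.3]
finger_gap: 0.031
gripper_force: 38.9
time: 45.55
position: [0.5493, 0.0766, 0.32]
eef_rot: [0.707, 0.707, 0.0, 0.0]
force: [-0.4, -0.8, -2.3]
finger_gap: 0.0308
gripper_force: 38.9
```

Converted, 0.015 m is 0.6, 0.012 m is 0.48.

```bash
python3 -m creep '[{"dz":0.6, "aperture":0.02}, {"dz":0.6, "aperture":0.02}, {"dz":0.48, "aperture":0.02}, {"dz":0.2, "aperture":0.02}, {"aperture":0.02}]'
python3 -m creep '[{"dz":0.04, "aperture":0.02}, {"dz":0.04, "aperture":0.02}, {"aperture":0.02}, {"aperture":0.02}]'
python3 -m creep '[{"dz":0.02, "aperture":0.02}, {"dz":0.02, "aperture":0.02}, {"aperture":0.02}, {"aperture":0.02}]'
```

```text
time: 46.05
position: [0.5493, 0.0767, 0.2722]
eef_rot: [0.707, 0.707, -0.0, -0.0]
force: [0.7, -0.5, -2.2]
finger_gap: 0.031
gripper_force: 38.9
time: 46.45
position: [0.5492, 0.0762, 0.271]
eef_rot: [0.707, 0.707, 0.0, 0.0]
force: [0.8, -0.6, -2.8]
finger_gap: 0.0307
gripper_force: 38.9
time: 46.85
position: [0.5492, 0.0762, 0.2702]
eef_rot: [0.707, 0.707, 0.0, 0.0]
force: [-1.3, 0.7, 5.5]
finger_gap: 0.0306
gripper_force: 39.7
```

Touched down. I release, rise, back off toward the mat side, and check.

Converted, -0.01 m is -0.4.

```bash
python3 -m creep '[{"aperture":0.085}, {"aperture":0.085}, {"aperture":0.085}, {"aperture":0.085}, {"dz":-0.4, "aperture":0.085}]'
python3 -m creep '[{"dz":-1, "aperture":0.085}, {"dz":-1, "aperture":0.085}, {"dz":-1.2, "aperture":0.085}, {"dx":0.6, "dy":-0.8, "dz":-0.8, "aperture":0.085}, {"dx":1.2, "dy":-0.8, "dz":-0.8, "aperture":0.085}]'
python3 -m creep '[{"dx":1.6, "dy":-1, "aperture":0.085}, {"dx":1.6, "dy":-1, "aperture":0.085}, {"dx":1.6, "dy":-1, "aperture":0.085}, {"dx":1.6, "dy":-1, "aperture":0.085}, {"dx":1.6, "dy":-1, "aperture":0.085}]'
python3 -m creep '[{"aperture":0.085}, {"aperture":0.085}, {"aperture":0.085}]'
python3 - <<'E'
from h import *
t=get_image("top");i=get_image("scene");a=cv2.imread("pics/top0.png")
f=lambda x:cv2.resize(x[160:240,190:300],None,fx=3.6,fy=3.6,interpolation=cv2.INTER_CUBIC)
l=np.vstack([f(a),f(t)]);s=i[80:320,10:420];s=cv2.resize(s,(400,int(240*400/410)))
o=np.zeros((l.shape[0],400,3),np.uint8);o[:s.shape[0]]=s
d=cv2.resize(cv2.absdiff(a,t)[160:240,190:300],None,fx=3.6,fy=3.6);o[-d.shape[0]:,:d.shape[1]]=d*2
cv2.imwrite("pics/end.png",np.hstack([l,o]))
E
```

```text
time: 47.35
position: [0.549, 0.0762, 0.279]
eef_rot: [0.707, 0.707, -0.001, -0.001]
force: [0.1, -0.5, 0.9]
finger_gap: 0.0848
gripper_force: 0.0
time: 47.85
position: [0.5088, 0.1206, 0.4013]
eef_rot: [0.708, 0.706, 0.0, 0.0]
force: [0.5, 1.0, -0.1]
finger_gap: 0.0853
gripper_force: 0.0
time: 48.35
position: [0.3827, 0.3225, 0.4007]
eef_rot: [0.707, 0.707, 0.001, 0.0]
force: [0.4, 0.8, 0.1]
finger_gap: 0.0848
gripper_force: 0.0
time: 48.65
position: [0.3846, 0.3206, 0.4001]
eef_rot: [0.707, 0.707, 0.0, 0.0]
force: [0.2, -1.0, 0.0]
finger_gap: 0.0852
gripper_force: 0.0
```

View pics/end.png

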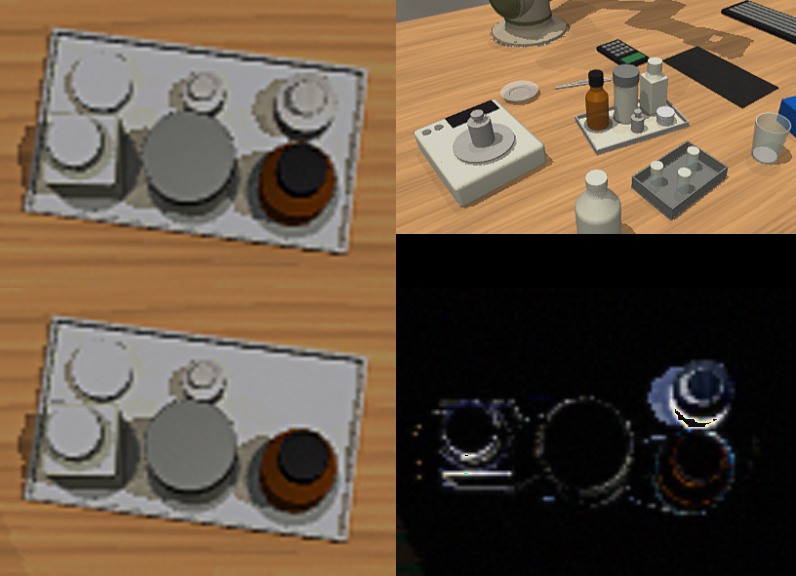

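The before and after views differ by about 1 px at most (2 mm) for all the containers: square cap (74,432), jar (190,446), round (303,457). The tin and small weight have not moved, and the weight stands on the pan.

```bash
python3 -c "
from cell import env
print(env.job_done())"
```

```text
the job is handed in; nothing more can be done
None
```

I handed the job in at about 49 s on the robot's clock: the larger weight stands in the middle of the pan, the three containers are back upright within about 2 mm of where they stood, and the small weight and tin are unmoved, all judged from the camera views since no verdict was returned.

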